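# Change over the oxygen cylinders

## Task

The small (slimmer, lower) oxygen cylinder is running out: change over to the large one. With a fingertip against the arm of each valve key, and without gripping the keys, push the small cylinder's key clockwise until it is fully shut against its stop, and push the large cylinder's key, which is shut now, slowly counter-clockwise by half a turn to open it. Leave the things on the table alone.

Things in the scene. Friction and masses are not known exactly. Their poses are not given: they have to be found in the camera images.
- small_spindle (a point): Point on the upright axis about which the key of the small cylinder turns, at mid-thickness of the key's arm, 175 mm above the table. The small cylinder is white, 102 mm in diameter, on a fixed floor stand beyond the table's front edge; its shoulder ends about 105 mm below this point. Its regulator with gauge reaches 122 mm from the axis to one side, all at least 45 mm below this point.
- small_arm (a point): Point on the centre line of the key's flat, level steel arm, 70 mm from the axis, at mid-thickness. Arm 16 mm wide, 10 mm thick, ending 105 mm from the axis (round end, 22 mm wide); free space of 40 mm under it. The 29 mm boss on the axis reaches 8 mm above the arm's top. Own axes: x outwards along the arm, y across it (the way it opens), z up.
- small_key (a joint): Turn of the small cylinder's key, rad: 0 = shut, at a hard stop; grows as it opens, counter-clockwise from above, to a stop at 5.5. Stays where it is left; pushing at 70 mm takes about 4 to 6 N. It starts partly open.
- large_spindle (a point): Point on the upright axis about which the key of the large cylinder turns, at mid-thickness of the key's arm, 240 mm above the table. The large cylinder is white, 140 mm in diameter, on a fixed floor stand beyond the table's front edge; its shoulder ends about 105 mm below this point. Its regulator with gauge reaches 122 mm from the axis to one side, all at least 45 mm below this point.
- large_arm (a point): Point on the centre line of the key's flat, level steel arm, 70 mm from the axis, at mid-thickness. Arm 16 mm wide, 10 mm thick, ending 105 mm from the axis (round end, 22 mm wide); free space of 40 mm under it. The 29 mm boss on the axis reaches 8 mm above the arm's top. Own axes: x outwards along the arm, y across it (the way it opens), z up.
- large_key (a joint): Turn of the large cylinder's key, rad: 0 = shut, at a hard stop; grows as it opens, counter-clockwise from above, to a stop at 5.5. Stays where it is left; pushing at 70 mm takes about 4 to 6 N. It starts shut (0). Half a turn is 3.14: the arm then points opposite to its start. Slowly means 0.5 to 1 rad/s, never 2.
- bottle_mid (a point): Centre of a white antiseptic bottle, 60 mm in diameter and 130 mm high, standing loose on the table near its front edge: not to be moved.
- mask_mid (a point): Centre of a clear cone-shaped face mask, 92 mm in diameter and 90 mm high, standing loose on the table near its front edge: not to be moved.
- tape_mid (a point): Centre of a pale roll of tape, 90 mm in diameter and 25 mm high, lying loose on the table near its front edge: not to be moved.

How it is judged:
At the end, for the whole second after the job is handed in: The small cylinder's key is within 0.09 rad (5 degrees) of its shut stop, the large cylinder's key stands at half a turn open (3.14 rad) within 0.5 rad, both at rest, and bottle, mask and tape are within 30 mm of where they stood (value of joint small_key below 0.09 rad and value of joint large_key between 2.64 and 3.64 rad and velocity of joint small_key between -0.05 and 0.05 rad/s and velocity of joint large_key between -0.05 and 0.05 rad/s and distance of each of bottle_mid, mask_mid, tape_mid from where it was at the start of the episode below 0.03 m); the robot touches nothing.
It fails at once if the arm of a key is taken between the two fingers (gripped) instead of pushed ((y of the grasp point in the frame of small_arm between -0.008 and 0.008 m and z of the grasp point in the frame of small_arm between -0.03 and 0.01 m and x of the grasp point in the frame of small_arm between -0.055 and 0.035 m) or (y of the grasp point in the frame of large_arm between -0.008 and 0.008 m and z of the grasp point in the frame of large_arm between -0.03 and 0.01 m and x of the grasp point in the frame of large_arm between -0.055 and 0.035 m)).
It fails at once if the large cylinder's valve is opened fast (over 2 rad/s) (velocity of joint large_key above 2 rad/s).
It fails at once if the bottle, mask or tape is shifted or lifted by more than 30 mm (distance of any of bottle_mid, mask_mid, tape_mid from where it was at the start of the episode above 0.03 m).
It also fails if it takes over 64 s, if anything falls off the work surface, if the arm or the gripper's body presses on something with over 40 N, if the wrist force passes 120 N, or if a joint passes its speed limit or range.

## Robot

A 6-joint arm with a two-finger parallel gripper is mounted at the origin on the work surface. World frame = base frame: x ahead of the robot, y to its left, z up, the work surface at z = 0. Lengths are in m, angles in rad, forces in N, time in s.
With the tool pointing down it reaches from about 0.35 to 0.775 m from the base axis. Payload 5.5 kg.
Tool frame: the origin (TCP) lies midway between the tips of the shut fingers; the grasp point (between the pads) lies 19 mm behind it; z points along the fingers, y is the direction in which the jaws open and shut (so a half turn about z gives the same grasp; the last joint's range is limited). The gripper opens to 85 mm and grips with 20 to 120 N. Pads are 22 mm wide; open, the fingers measure 114 mm over their backs; the gripper's body (76 mm by 85 mm) begins 54 mm behind the grasp point. The pads swing forward as they close: fully open they stand 13 mm farther back than shut.
Start: joints at [-1.251, 0.313, 0.046, 1.304, 0, 1.431], TCP at [0.255, -0.515, 0.208] pointing down, gripper open.
Joint ranges: [-2.76, 2.76], [-0.86, 1.69], [-1.03, 1.26], [-2.2, 2.34], [-1.47, 1.5], [-3.14, 3.14]. Speed limits (rad/s): [2.57, 2.57, 3.14, 3.14, 3.14, 3.14].

## Interface

Orientations are given as a 3x3 rotation matrix whose columns are the frame's x, y, z axes.
In Python, from station import ctrl, cams, models gives the robot as it stands.
- The arm moves only by the tool arm_command, never from a script. Its argument "moves" is a list of rows, each a list of 7 numbers: the shift along the tool's x, y, z as a fraction of full scale, then the turn, a rotation vector about the tool's x, y, z as a fraction of full scale, then the gripper command: -1 is shut, 1 is fully open, values between are in proportion. In form: [[x, y, z, wx, wy, wz, fingers], ...]. A call has 1 to 10 rows; each row shifts and turns the pose as measured when the row begins, along the tool's axes as they then stand; what a row does not reach is not made up. Full scale, the value 1, is 25 cm for a shift and 0.08 rad for a turn. A row lasts 1/10 s, in which the tool goes at most 50 mm and 8.59 degrees, less where a joint would pass 70% of its speed; a pose out of reach is approached as far as the arm can. A call with a number of a shift or a turn outside -1 to 1 is refused whole. A call with a gripper value outside its range is refused whole. The fingers move at their own pace and stop on an object; the grip force is fixed at half the most. Time passes only in rows, so rows that do not move let the fingers close. It gives the time, the measured TCP pose, the force and the opening at its end, in the units of the state.
- ctrl.get_state(): the state, without advancing time (a new reading comes with each control period).
- cams.get_image(name): name is "scene" or "side" or "wrist"; returns the picture (384x512x3 uint8, red, green, blue); there is no depth.
- cams.camera_model(name): a dict with "fx", "fy", "cx", "cy" (pixels), "k1" (the pictures are not rectified: a ray, as slopes to the right and down, at radius r is drawn at 1 + k1 r^2 times it, then the intrinsics apply), "T" (4x4, takes a point from camera to world coordinates). Camera axes: x right, y up, looking along -z (the intrinsics and any distortion apply to the point x, -y, -z); pixel columns grow to the right and rows downward; lengths in m; the calibration is good to about 2 mm. A picture is of the moment at which its call begins: read the wrist's pose just before it. camera_model takes no time and is no camera call; for the wrist camera it gives the pose at the moment of the call.
- ctrl.job_done(): hands the job in, once; it reports no verdict.
Trained networks look in the newest picture that a camera, given by its name, has taken for a name from the list of things; names that differ only in an ending like _2 or _b are one class to them, and where a whole thing is asked for, a point or a joint stands for the part that bears it (a point fixed in the world has none). Each returns a list of dicts, best first, with "confidence" (0 to 1); they miss things now and then, are a little off and sometimes report something else, mostly with a low value. They report only what shows in the picture. A call takes as long as a camera call.
- models.find_in(camera, target): "centre" ([x, y, z] in m, in world coordinates, good to about 4 mm: the middle of the surface that is visible of it).
- models.cut_out(camera, target): "region" (384x512 bool, what is visible of it).
The state is a dict: "t": time; "joint_positions": joint angles; "dq": joint speeds; "tau": joint torques, N m; "position": TCP position; "ee_rot": TCP orientation; "contact_force": force on the tool from outside, world axes, zero at the start; "ft_torque": the same for the moment, N m; "gripper_width": finger opening in m.
Only numpy, scipy, OpenCV 4.12 (cv2) and the standard library are available. Lean on these libraries where they do the work, as an engineer would, in place of code of your own. Each camera call takes 0.05 s, during which the arm holds its last target. There are 200 camera calls.

## Working session

There is one attempt and no reset: what is moved stays moved. The work goes in short steps, Python scripts to look and compute and a tool call to move; the robot and the scene stay as the last step left them, time stands still between calls to the robot, and variables do not carry over. Pictures are saved under pics/ and viewed, about 8 in all and at most 12, crops included, and the job is handed in when it is done.

Besides the shell and the picture viewer there is one more tool, called after "Call:" by a JSON object that holds its "method" and its "body". arm_command: Moves the arm, as the interface text tells. Its arguments: {"type":"object","properties":{"moves":{"type":"array","items":{"type":"array","items":{"type":"number"}}}},"required":["moves"]}

```bash
mkdir -p pics; ls; python3 - <<'E'
from station import ctrl,cams,models
import cv2,numpy as np
s=ctrl.get_state();print(s)
for n in("scene","side"):
    im=cams.get_image(n);cv2.imwrite(f"pics/{n}0.png",im[:,:,::-1])
    for t in["small_spindle","small_arm","large_spindle","large_arm","bottle_mid","mask_mid","tape_mid","small_key","large_key"]:
        print(n,t,[(np.round(d["centre"],3).tolist(),round(d["confidence"],2)) for d in models.find_in(n,t)])
    c=cams.camera_model(n);print(c["T"][:3,3],c["fx"])
a=[cv2.imread(f"pics/{n}0.png") for n in("scene","side")]
E
```

```text
pics
{'t': 0.0, 'joint_positions': array([-1.25065466e+00,  3.14030332e-01,  4.49606723e-02,  1.30360738e+00,
       -4.30867517e-05,  1.43118923e+00]), 'dq': array([-0.00090072,  0.00116782, -0.00049439,  0.0001208 ,  0.00120854,
        0.00018357]), 'tau': array([ 1.06498235e-03, -4.80625927e+01,  2.98533601e+01,  1.94975431e-02,
       -4.33098796e-05, -1.35607903e-05]), 'position': array([ 0.25493491, -0.51476104,  0.20678441]), 'ee_rot': array([[ 8.96164055e-01,  4.43722420e-01, -6.32758390e-04],
       [ 4.43722817e-01, -8.96162331e-01,  1.77159165e-03],
       [ 2.19040699e-04, -1.86840609e-03, -9.99998231e-01]]), 'contact_force': array([-0.36308298,  0.58070082, -0.14653634]), 'ft_torque': array([0.0381609 , 0.00107737, 0.08092802]), 'gripper_width': 0.08519036628833554}
scene small_spindle [([0.568, -0.17, 0.184], 0.57)]
scene small_arm [([0.558, -0.166, 0.178], 0.86)]
scene large_spindle [([0.561, 0.14, 0.246], 0.56)]
scene large_arm [([0.566, 0.134, 0.243], 0.62)]
scene bottle_mid [([0.392, 0.146, 0.065], 0.93)]
scene mask_mid [([0.387, -0.158, 0.036], 0.87)]
scene tape_mid [([0.385, 0.005, 0.024], 0.7)]
scene small_key [([0.559, -0.168, 0.179], 0.94)]
scene large_key [([0.562, 0.137, 0.244], 0.98)]
[ 0.93570436 -0.44584377  0.57810211] 407.1126488862994
side small_spindle [([0.545, -0.157, 0.181], 0.88)]
side small_arm [([0.542, -0.155, 0.182], 0.92), ([0.553, 0.178, 0.244], 0.72)]
side large_spindle [([0.553, 0.176, 0.248], 0.74)]
side large_arm [([0.55, 0.177, 0.25], 0.78)]
side bottle_mid [([0.381, 0.18, 0.084], 0.65)]
side mask_mid [([0.366, -0.13, 0.037], 0.56)]
side tape_mid [([0.393, 0.014, 0.023], 0.56)]
side small_key [([0.541, -0.156, 0.177], 0.64)]
side large_key [([0.55, 0.179, 0.246], 0.77)]
[0.47055303 0.64470151 0.81613814] 493.4930396865631
```

View pics/scene0.png

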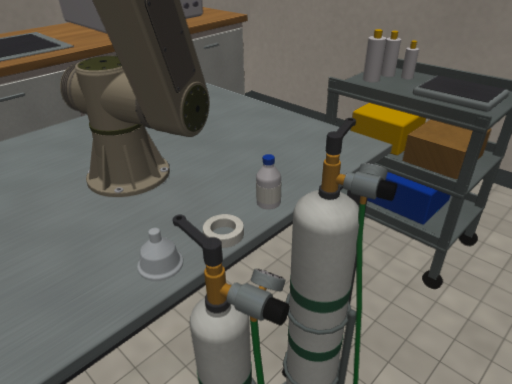

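View pics/side0.png

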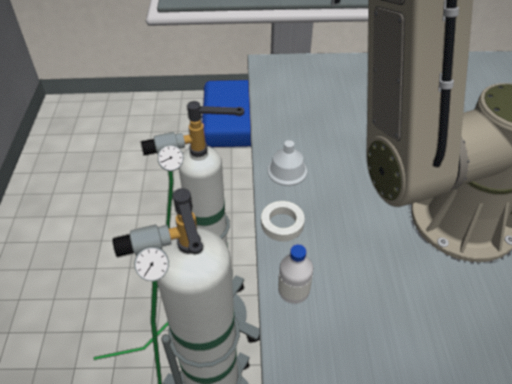

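The scene view shows the small key's boss at (212,250) with its tip at (180,220), and the large key's boss at (333,143) with its tip at (349,126). The side view shows the small boss at (194,107) with its tip at (241,111), and the large boss at (183,197) with its tip at (194,245). Next I'll fit a key model to the masks in both views.

```bash
cat > h.py <<'E'
from station import ctrl,cams,models
import cv2,numpy as np
from scipy.optimize import minimize
Z={"small":.175,"large":.240}
def proj(c,P):
    q=np.c_[P,np.ones(len(P))]@np.linalg.inv(c["T"]).T
    s=np.c_[q[:,0]/-q[:,2],-q[:,1]/-q[:,2]]; r2=(s**2).sum(1,keepdims=True)
    s=s*(1+c["k1"]*r2); return np.c_[s[:,0]*c["fx"]+c["cx"],s[:,1]*c["fy"]+c["cy"]]
a=np.linspace(0,2*np.pi,24,endpoint=False)
def ring(x,r): return np.c_[x+r*np.cos(a),r*np.sin(a)]
def render(c,p,z,low):
    x,y,th=p; R=np.array([[np.cos(th),-np.sin(th)],[np.sin(th),np.cos(th)]]); m=np.zeros((384*4,512*4),np.uint8)
    for xy,lo,hi in((ring(0,.0145),-low,.013),(np.array([[0,-.008],[.094,-.008],[.094,.008],[0,.008]]),-.005,.005),(ring(.094,.011),-.005,.005)):
        w=xy@R.T+[x,y]; P=np.vstack([np.c_[w,np.full(len(w),z+h)] for h in(lo,hi)])
        cv2.fillConvexPoly(m,cv2.convexHull(np.round(proj(c,P)*4+1.5).astype(np.int32)),1)
    return cv2.resize(m.astype(np.float32),(512,384),interpolation=cv2.INTER_AREA)
def fit(k,views,p0):
    C={v:cams.camera_model(v) for v in views}; M={}
    for v in views:
        cams.get_image(v); r=models.cut_out(v,k+"_key")
        if r: M[v]=r[0]["region"].astype(np.float32); print(v,r[0]["confidence"],M[v].sum())
    f=lambda q:sum(np.abs(render(C[v],(q[0],q[1],q[2]),Z[k],q[3])-M[v]).sum()/M[v].sum() for v in M)
    best=None
    for th in p0[2]:
        r=minimize(f,[p0[0],p0[1],th,.02],method="Nelder-Mead",options=dict(initial_simplex=np.array([p0[0],p0[1],th,.02])+np.vstack([np.zeros(4),np.diag([.02,.02,.4,.015])]),maxiter=250))
        if best is None or r.fun<best.fun: best=r
    print(k,np.round(best.x,4),best.fun); return best.x
E
python3 - <<'E'
from h import *
fit("small",["scene","side"],(.56,-.165,np.arange(-3,3.2,.8)))
fit("large",["scene","side"],(.56,.14,np.arange(-3,3.2,.8)))
for v in("scene","side"):
    fit("small",[v],(.56,-.165,np.arange(-3,3.2,1.2)));fit("large",[v],(.56,.14,np.arange(-3,3.2,1.2)))
E
```

```text
scene 0.94 895.0
side 0.65 645.0
small [ 0.5678 -0.1677 -3.2561  0.0213] 0.2688417434692383
scene 0.92 538.0
side 0.91 908.0
large [0.5638 0.1373 1.8442 0.0218] 0.2299397736787796
scene 0.81 899.0
small [ 0.5675 -0.1687 -3.2751  0.0193] 0.12423526495695114
scene 0.73 516.0
large [0.565  0.1344 1.8606 0.0195] 0.0989583358168602
side 0.71 619.0
small [ 0.5678 -0.1654  3.0689  0.0203] 0.0974353775382042
side 0.89 971.0
large [0.5646 0.1396 1.846  0.0217] 0.0653964951634407
```

The small spindle is at about (0.568, -0.168) with the arm at about 3.05 rad. The large spindle is at about (0.564, 0.137) with the arm at about 1.85 rad. I'll move in above the counter-clockwise side of the small arm with the fingers shut.

Call:
{"method": "arm_command", "body": {"moves": [[0.16,-0.08,0,0,0,0,-1],[0.16,-0.08,0,0,0,0,-1],[0.16,-0.08,0,0,0,0,-1],[0.16,-0.08,0,0,0,0,-1],[0.16,-0.08,0,0,0,0,-1],[0.16,-0.08,0,0,0,0,-1],[0.16,-0.08,0,0,0,0,-1],[0.16,-0.08,0,0,0,0,-1],[0.12,-0.06,0,0,0,0,-1],[0,0,0,0,0,0,-1]]}}

```text
t: 2.8
position: [0.5003, -0.1952, 0.2072]
ee_rot: [[0.899, 0.438, 0.004], [0.438, -0.899, -0.003], [0.002, 0.005, -1.0]]
contact_force: [-0.4, -0.3, 0.9]
gripper_width: -0.0003
```

Call:
{"method": "arm_command", "body": {"moves": [[0,0,0.1,0,0,0,-1],[0,0,0.09,0,0,0,-1],[0,0,0,0,0,0,-1]]}}

```text
t: 3.1
position: [0.5016, -0.1951, 0.1596]
ee_rot: [[0.897, 0.442, 0.006], [0.442, -0.897, -0.005], [0.003, 0.007, -1.0]]
contact_force: [-0.3, 0.8, 0.3]
gripper_width: 0.0001
```

```bash
cat > plan.py <<'E'
import sys,numpy as np
from station import ctrl
# plan.py cx cy z R dphi n : circle about (cx,cy) from the present angle
cx,cy,z,R,d,n=map(float,sys.argv[1:7]); s=ctrl.get_state(); p=np.array(s["position"]); Rm=np.array(s["ee_rot"])
v=p[:2]-[cx,cy]; ph=np.arctan2(v[1],v[0]); print("t",s["t"],"p",p.round(4),"phi",ph.round(3),"r",np.hypot(*v).round(4),"F",np.round(s["contact_force"],1))
rows=[]
for i in range(int(n)):
    ph+=d; q=np.array([cx+R*np.cos(ph),cy+R*np.sin(ph),z]); u=Rm.T@(q-p)/.25; rows.append([*np.round(u,3).tolist(),0,0,0,-1]); p=p+Rm@u*.25
print(rows)
E
python3 plan.py .568 -.168 .16 .075 -.09 10
```

```text
t 3.1 p [ 0.5016 -0.1951  0.1596] phi -2.754 r 0.0717 F [-0.3  0.8  0.3]
[[-0.01, -0.028, -0.002, 0, 0, 0, -1], [0.005, -0.026, -0.0, 0, 0, 0, -1], [0.008, -0.026, -0.0, 0, 0, 0, -1], [0.01, -0.025, -0.0, 0, 0, 0, -1], [0.012, -0.024, -0.0, 0, 0, 0, -1], [0.014, -0.023, -0.0, 0, 0, 0, -1], [0.016, -0.021, -0.0, 0, 0, 0, -1], [0.018, -0.02, -0.0, 0, 0, 0, -1], [0.02, -0.018, -0.0, 0, 0, 0, -1], [0.022, -0.016, -0.0, 0, 0, 0, -1]]
```

Call:
{"method": "arm_command", "body": {"moves": [[-0.01,-0.028,0,0,0,0,-1],[0.005,-0.026,0,0,0,0,-1],[0.008,-0.026,0,0,0,0,-1],[0.01,-0.025,0,0,0,0,-1],[0.012,-0.024,0,0,0,0,-1],[0.014,-0.023,0,0,0,0,-1],[0.016,-0.021,0,0,0,0,-1],[0.018,-0.02,0,0,0,0,-1],[0.02,-0.018,0,0,0,0,-1],[0.022,-0.016,0,0,0,0,-1]]}}

```text
t: 4.1
position: [0.5031, -0.1285, 0.164]
ee_rot: [[0.898, 0.439, 0.011], [0.439, -0.898, -0.008], [0.006, 0.012, -1.0]]
contact_force: [0.5, -1.1, -0.1]
gripper_width: -0.0002
```

```bash
python3 plan.py .568 -.168 .16 .075 -.1 10;  python3 -c "
from h import *
fit('small',['scene','side'],(.568,-.168,[1.8,2.4]))"
```

```text
t 4.1 p [ 0.5031 -0.1285  0.164 ] phi 2.595 r 0.076 F [ 0.5 -1.1 -0.1]
[[0.028, -0.012, 0.016, 0, 0, 0, -1], [0.027, -0.012, 0.0, 0, 0, 0, -1], [0.028, -0.009, 0.0, 0, 0, 0, -1], [0.029, -0.007, 0.0, 0, 0, 0, -1], [0.03, -0.004, 0.0, 0, 0, 0, -1], [0.03, -0.001, 0.0, 0, 0, 0, -1], [0.03, 0.002, 0.0, 0, 0, 0, -1], [0.029, 0.005, 0.0, 0, 0, 0, -1], [0.029, 0.008, 0.0, 0, 0, 0, -1], [0.028, 0.011, 0.0, 0, 0, 0, -1]]
scene 0.83 995.0
side 0.82 483.0
small [ 0.5665 -0.1683  3.0201  0.0199] 0.5387787818908691
```

```bash
python3 -c "
from h import *
a=cams.get_image('scene')[130:330,100:400];b=cams.get_image('side')[40:240,100:400]
cv2.imwrite('pics/c1.png',cv2.resize(np.vstack([a,b])[:,:,::-1],None,fx=1.5,fy=1.5,interpolation=cv2.INTER_CUBIC))"
```

```text
(no output)
```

View pics/c1.png

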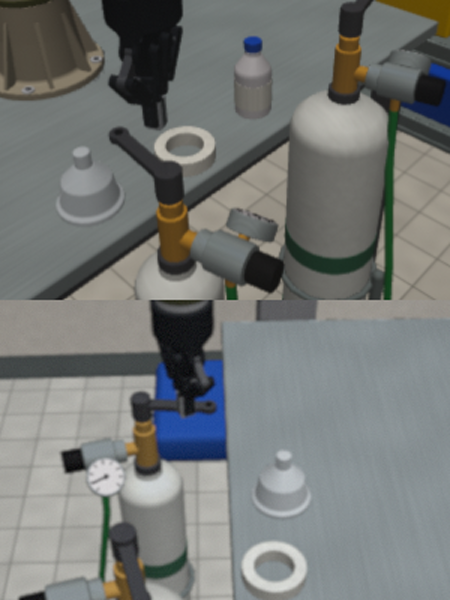

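```bash
python3 -c "
from h import *
p=np.array(ctrl.get_state()['position'])
for v,o in(('scene',(100,130)),('side',(100,40))):
    c=cams.camera_model(v)
    P=np.array([p,p+[0,0,.05],[.568-.0936,-.168+.0086,.18],[.568,-.168,.188],[.503,-.196,.164]])
    q=proj(c,P);print(v,q.round(0).tolist(),((q-o)*1.5).round(0).tolist())
    a=cams.get_image(v);x,y=q[0].astype(int)
    a=a[max(y-45,0):y+45,x-60:x+60];cv2.imwrite(f'pics/z{v}.png',cv2.resize(a[:,:,::-1],None,fx=6,fy=6,interpolation=cv2.INTER_CUBIC))
a=[cv2.imread(f'pics/z{v}.png') for v in('scene','side')]
cv2.imwrite('pics/c2.png',cv2.resize(np.vstack([x[:540] for x in a]),(400,600)))
"
```

```text
scene [[205.0, 225.0], [202.0, 200.0], [178.0, 218.0], [212.0, 243.0], [172.0, 245.0]] [[157.0, 143.0], [153.0, 105.0], [118.0, 133.0], [168.0, 169.0], [108.0, 172.0]]
side [[224.0, 124.0], [223.0, 105.0], [238.0, 108.0], [192.0, 104.0], [225.0, 104.0]] [[187.0, 126.0], [185.0, 97.0], [207.0, 103.0], [139.0, 96.0], [187.0, 96.0]]
```

View pics/c2.png

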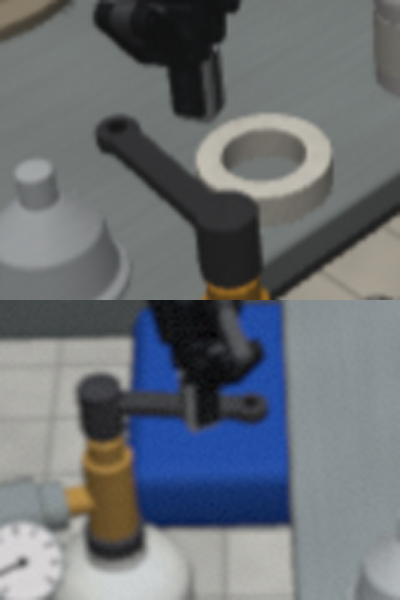

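The key hasn't moved. The pictures put the real fingertip about 22 mm above the reported TCP: the scene tip is at row 213 against a predicted 225, and the side tip at 116 against 124. So the finger passed over the arm. I'll lift, go back to the counter-clockwise side, and come down lower.

Call:
{"method": "arm_command", "body": {"moves": [[0,0,-0.17,0,0,0,-1],[-0.05,0.09,0,0,0,0,-1],[-0.05,0.09,0,0,0,0,-1],[-0.05,0.09,0,0,0,0,-1],[0,0,0.13,0,0,0,-1],[0,0,0.13,0,0,0,-1],[0,0,0,0,0,0,-1]]}}

```text
t: 5.2
position: [0.4983, -0.2124, 0.1429]
ee_rot: [[0.9, 0.436, 0.013], [0.436, -0.9, -0.011], [0.007, 0.015, -1.0]]
contact_force: [-0.2, 0.0, 0.5]
gripper_width: -0.0004
```

```bash
python3 plan.py .568 -.168 .138 .075 -.09 10; python3 -c "
from h import *
p=np.array(ctrl.get_state()['position']);v='side';c=cams.camera_model(v)
P=np.array([p,p+[0,0,.022]]);q=proj(c,P)
ims=[]
for v in('scene','side'):
    q=proj(cams.camera_model(v),P).astype(int);a=cams.get_image(v);print(q)
    cv2.circle(a,tuple(map(int,q[1])),1,(255,0,0),-1)
    x,y=q[0];y=max(y,45);ims.append(cv2.resize(a[y-45:y+45,x-60:x+60,::-1],None,fx=4,fy=4,interpolation=cv2.INTER_CUBIC)[:300])
cv2.imwrite('pics/c3.png',np.vstack(ims))
"
```

```text
t 5.2 p [ 0.4983 -0.2124  0.1429] phi -2.574 r 0.0826 F [-0.2  0.   0.5]
[[0.028, -0.031, 0.019, 0, 0, 0, -1], [0.0, -0.027, -0.0, 0, 0, 0, -1], [0.003, -0.027, -0.0, 0, 0, 0, -1], [0.005, -0.026, -0.0, 0, 0, 0, -1], [0.008, -0.026, -0.0, 0, 0, 0, -1], [0.01, -0.025, -0.0, 0, 0, 0, -1], [0.012, -0.024, -0.0, 0, 0, 0, -1], [0.014, -0.023, -0.0, 0, 0, 0, -1], [0.016, -0.022, -0.0, 0, 0, 0, -1], [0.018, -0.02, -0.0, 0, 0, 0, -1]]
[[163 258]
 [161 248]]
[[227 106]
 [226  98]]
```

View pics/c3.png

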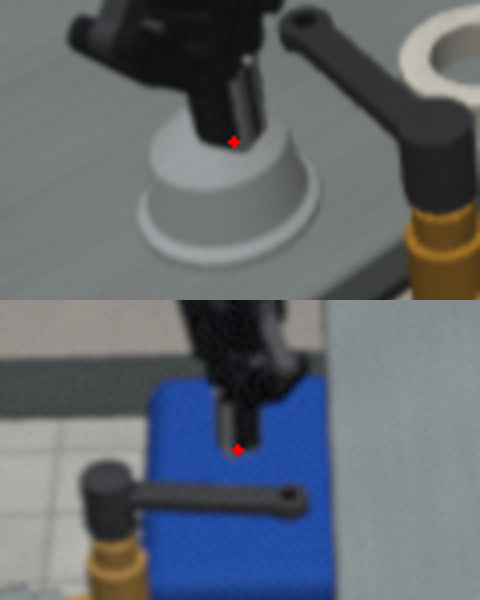

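The tip is at about TCP + 22 mm, on the counter-clockwise side and clear of the arm. I'll lower it a little and push.

Call:
{"method": "arm_command", "body": {"moves": [[0.015,-0.015,0.03,0,0,0,-1],[0.015,-0.028,0.005,0,0,0,-1],[0.003,-0.027,0.003,0,0,0,-1],[0.005,-0.026,0.003,0,0,0,-1],[0.008,-0.026,0.003,0,0,0,-1],[0.01,-0.025,0.003,0,0,0,-1],[0.012,-0.024,0.003,0,0,0,-1],[0.014,-0.023,0.003,0,0,0,-1],[0.016,-0.022,0.003,0,0,0,-1],[0.018,-0.02,0.003,0,0,0,-1]]}}

```text
t: 6.3
position: [0.5086, -0.1538, 0.1405]
ee_rot: [[0.901, 0.433, 0.035], [0.434, -0.9, -0.042], [0.014, 0.053, -0.998]]
contact_force: [-0.8, -5.6, 1.6]
gripper_width: -0.0001
```

```bash
python3 plan.py .568 -.168 .136 .075 -.1 10;  python3 -c "
from h import *
fit('small',['scene','side'],(.568,-.168,[1.8,2.4,3]))"
```

```text
t 6.3 p [ 0.5086 -0.1538  0.1405] phi 2.907 r 0.0611 F [-0.8 -5.6  1.6]
[[-0.023, -0.058, 0.015, 0, 0, 0, -1], [0.022, -0.02, -0.001, 0, 0, 0, -1], [0.024, -0.018, -0.001, 0, 0, 0, -1], [0.026, -0.015, -0.0, 0, 0, 0, -1], [0.027, -0.013, -0.0, 0, 0, 0, -1], [0.028, -0.01, -0.0, 0, 0, 0, -1], [0.029, -0.007, 0.0, 0, 0, 0, -1], [0.03, -0.004, 0.0, 0, 0, 0, -1], [0.03, -0.001, 0.0, 0, 0, 0, -1], [0.03, 0.002, 0.001, 0, 0, 0, -1]]
scene 0.82 825.0
side 0.96 603.0
small [ 0.5675 -0.1684  2.524   0.0205] 0.23905585706233978
```

```bash
python3 - <<'E'
s=open('plan.py').read()
s=s.replace("rows=[]","z0=Rm[:,2]; w=Rm.T@np.cross(z0,[0,0,-1])/.08; print('tilt corr total',w.round(2)); w=(w/n*1.3).round(2).tolist(); rows=[]").replace("0,0,0,-1]","*w[:2],0,-1]")
open('plan.py','w').write(s)
E
python3 plan.py .568 -.168 .136 .072 -.1 10
```

```text
t 6.5 p [ 0.5085 -0.1528  0.1402] phi 2.891 r 0.0614 F [ 0.4 -2.9  1.6]
tilt corr total [ 0.63 -0.19 -0.  ]
[[-0.013, -0.049, 0.014, 0.08, -0.02, 0, -1], [0.022, -0.019, -0.001, 0.08, -0.02, 0, -1], [0.023, -0.017, -0.0, 0.08, -0.02, 0, -1], [0.025, -0.014, -0.0, 0.08, -0.02, 0, -1], [0.026, -0.012, -0.0, 0.08, -0.02, 0, -1], [0.027, -0.009, -0.0, 0.08, -0.02, 0, -1], [0.028, -0.006, 0.0, 0.08, -0.02, 0, -1], [0.029, -0.003, 0.0, 0.08, -0.02, 0, -1], [0.029, -0.001, 0.0, 0.08, -0.02, 0, -1], [0.029, 0.002, 0.001, 0.08, -0.02, 0, -1]]
```

Call:
{"method": "arm_command", "body": {"moves": [[-0.012,-0.03,0.014,0.08,-0.02,0,-1],[0.01,-0.03,0.003,0.08,-0.02,0,-1],[0.022,-0.019,0.003,0.08,-0.02,0,-1],[0.025,-0.014,0.003,0.08,-0.02,0,-1],[0.026,-0.012,0.003,0.08,-0.02,0,-1],[0.027,-0.009,0.003,0.08,-0.02,0,-1],[0.028,-0.006,0.003,0.08,-0.02,0,-1],[0.029,-0.003,0.003,0.08,-0.02,0,-1],[0.029,-0.001,0.003,0.08,-0.02,0,-1],[0.029,0.002,0.003,0.08,-0.02,0,-1]]}}

```text
t: 7.5
position: [0.5298, -0.1093, 0.131]
ee_rot: [[0.905, 0.425, -0.032], [0.425, -0.905, -0.004], [-0.031, -0.01, -0.999]]
contact_force: [-31.8, -18.3, 25.8]
gripper_width: 0.0004
```

```bash
python3 plan.py .568 -.168 .136 .072 -.1 10;  python3 -c "
from h import *
fit('small',['scene','side'],(.568,-.168,[.8,1.5,2.2]))"
```

```text
t 7.5 p [ 0.5298 -0.1093  0.131 ] phi 2.148 r 0.07 F [-31.8 -18.3  25.8]
tilt corr total [-0.13  0.38  0.  ]
[[0.027, -0.011, -0.021, -0.02, 0.05, 0, -1], [0.029, 0.0, -0.001, -0.02, 0.05, 0, -1], [0.029, 0.003, -0.001, -0.02, 0.05, 0, -1], [0.028, 0.006, -0.001, -0.02, 0.05, 0, -1], [0.027, 0.009, -0.001, -0.02, 0.05, 0, -1], [0.026, 0.012, -0.001, -0.02, 0.05, 0, -1], [0.025, 0.014, -0.001, -0.02, 0.05, 0, -1], [0.024, 0.017, -0.001, -0.02, 0.05, 0, -1], [0.022, 0.019, -0.001, -0.02, 0.05, 0, -1], [0.02, 0.021, -0.001, -0.02, 0.05, 0, -1]]
scene 0.71 918.0
side 0.83 415.0
small [ 0.5675 -0.1678  1.8371  0.0194] 0.3956102132797241
```

```bash
python3 -c "
from h import *
p=np.array(ctrl.get_state()['position'])
ims=[]
for v in('scene','side'):
    q=proj(cams.camera_model(v),np.array([p,p])).astype(int);a=cams.get_image(v)
    x,y=q[0];y=max(y,45);ims.append(cv2.resize(a[y-45:y+45,x-60:x+60,::-1],None,fx=5,fy=5,interpolation=cv2.INTER_CUBIC)[:300])
cv2.imwrite('pics/c4.png',np.vstack(ims));print(ctrl.get_state()['contact_force'])
"
```

```text
[-19.55864663 -11.91309866  12.77829514]
```

View pics/c4.png

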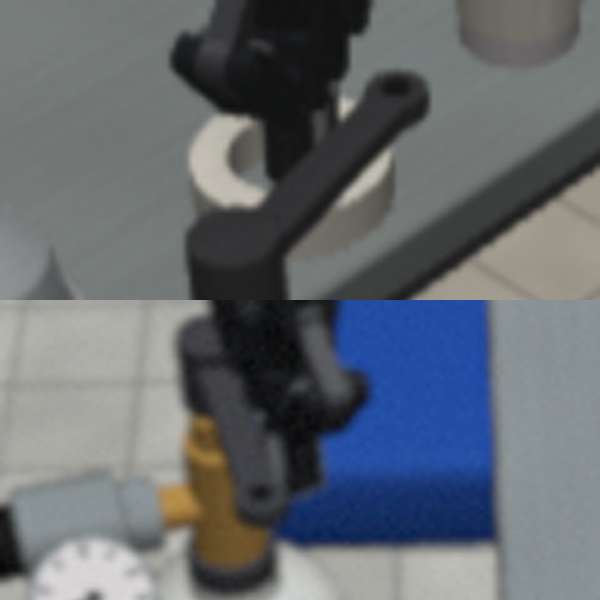

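The finger sits flush against the arm, which stands at about 1.84 rad. The force is well above the running friction, so this is probably the stop. I'll back off and refit.

Call:
{"method": "arm_command", "body": {"moves": [[-0.04,-0.01,-0.01,-0.02,0.08,0,-1],[-0.06,-0.01,-0.02,-0.02,0.08,0,-1],[-0.03,0,0,-0.02,0.08,0,-1],[0,0,0,-0.02,0.08,0,-1]]}}

```text
t: 8.2
position: [0.4936, -0.1166, 0.1382]
ee_rot: [[0.906, 0.424, -0.009], [0.424, -0.906, 0.009], [-0.004, -0.013, -1.0]]
contact_force: [-0.0, 0.1, 0.2]
gripper_width: 0.0002
```

```bash
python3 plan.py .568 -.168 .138 .072 -.1 4;  python3 -c "
from h import *
for i in(0,1): fit('small',['scene','side'],(.568,-.168,[.8,1.5,2.2]))
fit('large',['scene','side'],(.565,.137,[1.5,2.2]))"
```

```text
t 8.2 p [ 0.4936 -0.1166  0.1382] phi 2.538 r 0.0905 F [-0.   0.1  0.2]
tilt corr total [-0.16  0.06  0.  ]
[[0.063, 0.05, 0.0, -0.05, 0.02, 0, -1], [0.027, -0.011, 0.0, -0.05, 0.02, 0, -1], [0.028, -0.008, -0.0, -0.05, 0.02, 0, -1], [0.028, -0.005, -0.0, -0.05, 0.02, 0, -1]]
scene 0.94 950.0
side 0.58 476.0
small [ 0.5672 -0.1676  1.8357  0.0198] 0.21865132451057434
scene 0.65 948.0
side 0.84 471.0
small [ 0.5666 -0.1678  1.8349  0.0211] 0.21405145525932312
scene 0.84 520.0
side 0.59 901.0
large [0.5642 0.1365 1.8362 0.0215] 0.2630786895751953
```

Call:
{"method": "arm_command", "body": {"moves": [[0.04,0,0,-0.05,0,0,-1],[0.04,0,0,-0.05,0,0,-1],[0.04,0,0,-0.05,0,0,-1],[0.02,0,0,0,0,0,-1],[0.02,0,0,0,0,0,-1],[0.02,0,0,0,0,0,-1],[0.02,0,0,0,0,0,-1]]}}

```text
t: 9.5
position: [0.5272, -0.102, 0.1381]
ee_rot: [[0.907, 0.419, -0.037], [0.418, -0.908, -0.025], [-0.044, 0.007, -0.999]]
contact_force: [-16.5, -9.7, 11.9]
gripper_width: 0.0003
```

```bash
python3 plan.py .568 -.168 .138 .072 -.1 1
```

```text
t 9.5 p [ 0.5272 -0.102   0.1381] phi 2.125 r 0.0775 F [-16.5  -9.7  11.9]
tilt corr total [0.09 0.55 0.  ]
[[0.031, 0.02, -0.001, 0.12, 0.72, 0, -1]]
```

It took 19 N with no motion and at the same angle as the large key's shut stop, so the small key is shut. I'll back off and lift, turning the wrist away from the joint 6 limit on the way.

Call:
{"method": "arm_command", "body": {"moves": [[-0.06,0,0,0,0.2,0,-1],[-0.06,0,0,0,0.2,0,-1],[-0.04,0,-0.18,0,0.1,-0.6,-1],[0,0,-0.18,0,0,-0.6,-1],[0,0,-0.18,0,0,-0.6,-1],[0,0,-0.05,0,0,-0.6,-1],[0,0,0,0,0,-0.6,-1],[0,0,0,0,0,-0.6,-1],[0,0,0,0,0,0,-1]]}}

```text
t: 10.4
position: [0.4898, -0.1155, 0.291]
ee_rot: [[0.743, 0.669, -0.007], [0.669, -0.743, -0.006], [-0.009, 0.0, -1.0]]
contact_force: [-0.2, -0.0, -0.5]
gripper_width: -0.0001
```

```bash
python3 -c "
from h import *
s=ctrl.get_state();p=s['position'];R=s['ee_rot'];print(s['joint_positions'].round(2),R.round(3).tolist(),p)
print(R.T@(np.array([.5806,.214,p[2]])-p)/.25, R.T@np.cross(R[:,2],[0,0,-1])/.08)
fit('small',['scene','side'],(.568,-.168,[1.5,2.2]))"
```

```text
[-0.39  0.17  0.06  1.47 -0.01  2.02] [[0.743, 0.669, -0.007], [0.669, -0.743, -0.006], [-0.009, 0.0, -1.0]] [ 0.48976443 -0.11550456  0.29101232]
[ 1.15211044 -0.7360095  -0.01101217] [2.59692631e-03 1.17813869e-01 3.22280316e-20]
scene 0.65 941.0
side 0.8 490.0
small [ 0.5673 -0.1678  1.8304  0.022 ] 0.20625826716423035
```

Call:
{"method": "arm_command", "body": {"moves": [[0.144,-0.092,0,0,0.02,0,-1],[0.144,-0.092,0,0,0.02,0,-1],[0.144,-0.092,0,0,0.02,0,-1],[0.144,-0.092,0,0,0.02,0,-1],[0.144,-0.092,0,0,0.02,0,-1],[0.144,-0.092,0,0,0.02,0,-1],[0.144,-0.092,0,0,0,0,-1],[0.144,-0.092,0,0,0,0,-1],[0,0,0,0,0,0,-1]]}}

```text
t: 11.5
position: [0.5851, 0.2241, 0.2831]
ee_rot: [[0.753, 0.658, -0.008], [0.658, -0.753, -0.0], [-0.006, -0.005, -1.0]]
contact_force: [-0.0, -0.0, -0.7]
gripper_width: -0.0003
```

```bash
python3 -c "
from h import *
s=ctrl.get_state();p=s['position'];R=s['ee_rot'];print(s['joint_positions'].round(2),p)
print(R.T@(np.array([.5806,.214,.203])-p)/.25, R.T@np.cross(R[:,2],[0,0,-1])/.08)"
```

```text
[0.24 0.42 0.39 1.54 0.   2.66] [0.58509529 0.22409779 0.2831165 ]
[-0.038212    0.02015276  0.32060403] [-6.18043684e-02  7.45938328e-02  1.01723194e-21]
```

Call:
{"method": "arm_command", "body": {"moves": [[-0.01,0.01,0.107,-0.02,0.02,0,-1],[-0.01,0.01,0.107,-0.02,0.02,0,-1],[0,0,0.107,0,0.02,0,-1],[0,0,0,0,0,0,-1]]}}

```text
t: 11.9
position: [0.5836, 0.2179, 0.1986]
ee_rot: [[0.752, 0.66, -0.004], [0.66, -0.752, -0.001], [-0.003, -0.002, -1.0]]
contact_force: [-0.7, -0.7, 0.2]
gripper_width: -0.0001
```

```bash
python3 plan.py .5645 .137 .202 .078 .08 10;python3 -c "
from h import *
p=np.array(ctrl.get_state()['position'])
ims=[]
for v in('scene','side'):
    q=proj(cams.camera_model(v),np.array([p,p])).astype(int);a=cams.get_image(v)
    x,y=q[0];y=max(y,45);x=max(x,60);ims.append(cv2.resize(a[y-45:y+45,x-60:x+60,::-1],None,fx=5,fy=5,interpolation=cv2.INTER_CUBIC)[:300 if v=='scene' else 450][-300:])
cv2.imwrite('pics/c5.png',np.vstack(ims))
"
```

```text
t 11.9 p [0.5836 0.2179 0.1986] phi 1.339 r 0.0831 F [-0.7 -0.7  0.2]
tilt corr total [-0.02  0.04  0.  ]
[[-0.032, -0.008, -0.014, -0.0, 0.01, 0, -1], [-0.017, -0.018, 0.0, -0.0, 0.01, 0, -1], [-0.018, -0.017, 0.0, -0.0, 0.01, 0, -1], [-0.02, -0.016, 0.0, -0.0, 0.01, 0, -1], [-0.021, -0.014, 0.0, -0.0, 0.01, 0, -1], [-0.022, -0.012, 0.0, -0.0, 0.01, 0, -1], [-0.023, -0.01, 0.0, -0.0, 0.01, 0, -1], [-0.023, -0.009, 0.0, -0.0, 0.01, 0, -1], [-0.024, -0.007, 0.0, -0.0, 0.01, 0, -1], [-0.024, -0.005, 0.0, -0.0, 0.01, 0, -1]]
```

View pics/c5.png

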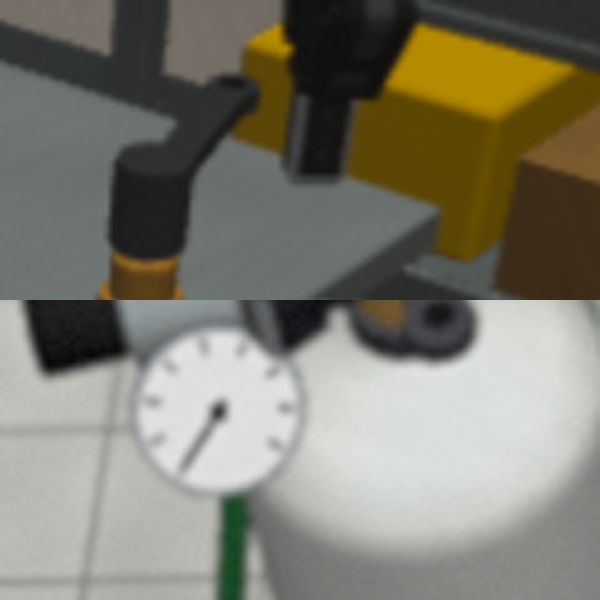

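Call:
{"method": "arm_command", "body": {"moves": [[-0.022,-0.008,-0.005,0,0.01,0,-1],[-0.02,-0.018,-0.003,0,0.01,0,-1],[-0.018,-0.017,0,0,0.01,0,-1],[-0.02,-0.016,0,0,0.01,0,-1],[-0.021,-0.014,0,0,0.01,0,-1],[-0.022,-0.012,0,0,0.01,0,-1],[-0.023,-0.01,0,0,0.01,0,-1],[-0.023,-0.009,0,0,0.01,0,-1],[-0.024,-0.007,0,0,0.01,0,-1],[-0.024,-0.005,0,0,0.01,0,-1]]}}

```text
t: 13.0
position: [0.5314, 0.2045, 0.2123]
ee_rot: [[0.752, 0.658, 0.034], [0.658, -0.753, 0.01], [0.032, 0.014, -0.999]]
contact_force: [5.1, 0.8, -2.4]
gripper_width: 0.0
```

```bash
python3 plan.py .5645 .137 .202 .076 .08 10;python3 -c "
from h import *
fit('large',['scene','side'],(.565,.137,[1.7,2.2,2.6]))"
```

```text
t 13.0 p [0.5314 0.2045 0.2123] phi 2.027 r 0.0752 F [ 5.1  0.8 -2.4]
tilt corr total [ 0.18 -0.4  -0.  ]
[[-0.024, -0.009, 0.04, 0.02, -0.05, 0, -1], [-0.024, -0.003, -0.001, 0.02, -0.05, 0, -1], [-0.024, -0.002, -0.001, 0.02, -0.05, 0, -1], [-0.024, 0.0, -0.001, 0.02, -0.05, 0, -1], [-0.024, 0.002, -0.001, 0.02, -0.05, 0, -1], [-0.024, 0.004, -0.001, 0.02, -0.05, 0, -1], [-0.024, 0.006, -0.001, 0.02, -0.05, 0, -1], [-0.023, 0.008, -0.001, 0.02, -0.05, 0, -1], [-0.022, 0.01, -0.001, 0.02, -0.05, 0, -1], [-0.021, 0.012, -0.001, 0.02, -0.05, 0, -1]]
scene 0.98 494.0
side 0.89 312.0
large [0.5647 0.1372 2.293  0.0213] 2.7021446228027344
```

The key is turning and is at about 2.3 rad. The tip has drifted up by 10 mm, so I'll correct that along the way.

Call:
{"method": "arm_command", "body": {"moves": [[-0.006,0,0.03,0.02,-0.05,0,-1],[-0.022,-0.006,0.015,0.02,-0.05,0,-1],[-0.024,-0.002,0.006,0.02,-0.05,0,-1],[-0.024,0,0.006,0.02,-0.05,0,-1],[-0.024,0.002,0.005,0.02,-0.05,0,-1],[-0.024,0.004,0.005,0.02,-0.05,0,-1],[-0.024,0.006,0.005,0.02,-0.05,0,-1],[-0.023,0.008,0.005,0.02,-0.05,0,-1],[-0.022,0.01,0.005,0.02,-0.05,0,-1],[-0.021,0.012,0.005,0.02,-0.05,0,-1]]}}

```text
t: 14.2
position: [0.5055, 0.1746, 0.1948]
ee_rot: [[0.747, 0.665, 0.013], [0.665, -0.747, 0.02], [0.023, -0.007, -1.0]]
contact_force: [0.2, 7.6, 5.1]
gripper_width: 0.0003
```

```bash
python3 plan.py .5645 .137 .200 .076 .08 10
```

```text
t 14.2 p [0.5055 0.1746 0.1948] phi 2.574 r 0.0699 F [0.2 7.6 5.1]
tilt corr total [-0.08 -0.29 -0.  ]
[[-0.029, -0.016, -0.021, -0.01, -0.04, 0, -1], [-0.022, 0.009, -0.001, -0.01, -0.04, 0, -1], [-0.022, 0.011, -0.001, -0.01, -0.04, 0, -1], [-0.021, 0.013, -0.001, -0.01, -0.04, 0, -1], [-0.02, 0.014, -0.001, -0.01, -0.04, 0, -1], [-0.018, 0.016, -0.001, -0.01, -0.04, 0, -1], [-0.017, 0.017, -0.001, -0.01, -0.04, 0, -1], [-0.016, 0.019, -0.0, -0.01, -0.04, 0, -1], [-0.014, 0.02, -0.0, -0.01, -0.04, 0, -1], [-0.012, 0.021, -0.0, -0.01, -0.04, 0, -1]]
```

Call:
{"method": "arm_command", "body": {"moves": [[-0.026,-0.006,-0.012,-0.01,-0.04,0,-1],[-0.024,0.006,-0.004,-0.01,-0.04,0,-1],[-0.022,0.011,0,-0.01,-0.04,0,-1],[-0.021,0.013,0,-0.01,-0.04,0,-1],[-0.02,0.014,0,-0.01,-0.04,0,-1],[-0.018,0.016,0,-0.01,-0.04,0,-1],[-0.017,0.017,0,-0.01,-0.04,0,-1],[-0.016,0.019,0,-0.01,-0.04,0,-1],[-0.014,0.02,0,-0.01,-0.04,0,-1],[-0.012,0.021,0,-0.01,-0.04,0,-1]]}}

```text
t: 15.2
position: [0.4961, 0.1323, 0.1971]
ee_rot: [[0.738, 0.675, 0.002], [0.675, -0.738, 0.023], [0.017, -0.016, -1.0]]
contact_force: [1.9, 5.8, 3.9]
gripper_width: -0.0002
```

```bash
python3 plan.py .5645 .137 .200 .076 .08 10;python3 -c "
from h import *
fit('large',['scene','side'],(.565,.137,[3,3.5,3.9]))"
```

```text
t 15.2 p [0.4961 0.1323 0.1971] phi -3.073 r 0.0686 F [1.9 5.8 3.9]
tilt corr total [-0.2  -0.21 -0.  ]
[[-0.037, 0.001, -0.012, -0.03, -0.03, 0, -1], [-0.013, 0.021, -0.001, -0.03, -0.03, 0, -1], [-0.011, 0.022, -0.001, -0.03, -0.03, 0, -1], [-0.009, 0.022, -0.001, -0.03, -0.03, 0, -1], [-0.007, 0.023, -0.0, -0.03, -0.03, 0, -1], [-0.006, 0.024, -0.0, -0.03, -0.03, 0, -1], [-0.004, 0.024, -0.0, -0.03, -0.03, 0, -1], [-0.002, 0.024, -0.0, -0.03, -0.03, 0, -1], [0.0, 0.024, -0.0, -0.03, -0.03, 0, -1], [0.002, 0.024, -0.0, -0.03, -0.03, 0, -1]]
scene 0.86 719.0
side 0.6 701.0
large [0.5636 0.1387 3.6116 0.0219] 0.7931791543960571
```

Call:
{"method": "arm_command", "body": {"moves": [[-0.024,0.012,-0.005,-0.03,-0.03,0,-1],[-0.018,0.019,-0.003,-0.03,-0.03,0,-1],[-0.012,0.022,0,-0.03,-0.03,0,-1],[-0.009,0.022,0,-0.03,-0.03,0,-1],[-0.007,0.023,0,-0.03,-0.03,0,-1],[-0.006,0.024,0,-0.03,-0.03,0,-1],[-0.004,0.024,0,-0.03,-0.03,0,-1],[-0.002,0.024,0,-0.03,-0.03,0,-1],[0,0.024,0,-0.03,-0.03,0,-1],[0.002,0.024,0,-0.03,-0.03,0,-1]]}}

```text
t: 16.4
position: [0.507, 0.0867, 0.1931]
ee_rot: [[0.731, 0.682, -0.022], [0.682, -0.732, 0.002], [-0.015, -0.016, -1.0]]
contact_force: [-3.0, 4.7, 2.5]
gripper_width: -0.0002
```

```bash
python3 plan.py .5645 .137 .200 .076 .08 10;python3 -c "
from h import *
fit('large',['scene','side'],(.565,.137,[3.7,4.2,4.6]))"
```

```text
t 16.4 p [0.507  0.0867 0.1931] phi -2.422 r 0.0764 F [-3.   4.7  2.5]
tilt corr total [-0.2   0.19 -0.  ]
[[0.001, 0.024, -0.028, -0.03, 0.02, 0, -1], [0.002, 0.024, -0.0, -0.03, 0.02, 0, -1], [0.004, 0.024, -0.0, -0.03, 0.02, 0, -1], [0.006, 0.024, -0.0, -0.03, 0.02, 0, -1], [0.008, 0.023, -0.0, -0.03, 0.02, 0, -1], [0.01, 0.022, -0.001, -0.03, 0.02, 0, -1], [0.011, 0.021, -0.001, -0.03, 0.02, 0, -1], [0.013, 0.02, -0.001, -0.03, 0.02, 0, -1], [0.015, 0.019, -0.001, -0.03, 0.02, 0, -1], [0.016, 0.018, -0.001, -0.03, 0.02, 0, -1]]
scene 0.63 746.0
side 0.75 781.0
large [0.5644 0.1381 4.2036 0.0217] 0.4530388116836548
```

Call:
{"method": "arm_command", "body": {"moves": [[0.001,0.024,-0.012,-0.03,0.02,0,-1],[0.002,0.024,-0.006,-0.03,0.02,0,-1],[0.004,0.024,0,-0.03,0.02,0,-1],[0.006,0.024,0,-0.03,0.02,0,-1],[0.008,0.023,0,-0.03,0.02,0,-1],[0.01,0.022,0,-0.03,0.02,0,-1],[0.011,0.021,0,-0.03,0.02,0,-1],[0.013,0.02,0,-0.03,0.02,0,-1],[0.015,0.019,0,-0.03,0.02,0,-1],[0.016,0.018,0,-0.03,0.02,0,-1]]}}

```text
t: 17.6
position: [0.5469, 0.064, 0.1915]
ee_rot: [[0.729, 0.684, -0.02], [0.684, -0.729, -0.002], [-0.016, -0.012, -1.0]]
contact_force: [-3.8, 2.4, 3.3]
gripper_width: 0.0
```

```bash
python3 plan.py .5645 .137 .200 .076 .08 4;python3 -c "
from h import *
fit('large',['scene','side'],(.565,.137,[4.2,4.7,5.1]))"
```

```text
t 17.6 p [0.5469 0.064  0.1915] phi -1.807 r 0.0751 F [-3.8  2.4  3.3]
tilt corr total [-0.15  0.2   0.  ]
[[0.011, 0.021, -0.035, -0.05, 0.07, 0, -1], [0.016, 0.019, -0.0, -0.05, 0.07, 0, -1], [0.017, 0.017, -0.0, -0.05, 0.07, 0, -1], [0.018, 0.016, -0.0, -0.05, 0.07, 0, -1]]
scene 0.67 663.0
side 0.89 748.0
large [0.5642 0.1374 4.8072 0.0216] 0.3132884204387665
```

Call:
{"method": "arm_command", "body": {"moves": [[0.016,0.019,0,-0.05,0.05,0,-1],[0.017,0.018,0,-0.05,0.05,0,-1],[0.018,0.016,0,-0.05,0.05,0,-1],[-0.05,-0.025,0,0,0,0,-1],[-0.08,-0.04,0,0,0,0,-1],[-0.05,-0.03,-0.1,0,0,0,-1],[0,0,-0.18,0,0,0,-1],[-0.1,-0.05,-0.15,0,0,0,-1],[-0.15,0,0,0,0,0,-1],[0,0,0,0,0,0,-1]]}}

```text
t: 18.8
position: [0.4634, 0.0118, 0.3006]
ee_rot: [[0.729, 0.684, 0.002], [0.684, -0.729, -0.011], [-0.006, 0.01, -1.0]]
contact_force: [0.4, 1.2, 1.1]
gripper_width: 0.0004
```

```bash
python3 -c "
from h import *
s=ctrl.get_state();print(s['t'],s['position'],s['contact_force'])
fit('large',['scene','side'],(.565,.137,[4.2,4.7,5.1]))
fit('small',['scene','side'],(.568,-.168,[1.5,2.2]))
for t in ('bottle_mid','mask_mid','tape_mid'):
  for v in ('scene','side'): print(t,v,[(d['centre'],round(d['confidence'],2)) for d in models.find_in(v,t)][:1])
cv2.imwrite('pics/e.png',cams.get_image('scene')[:,:,::-1])"
```

```text
18.8 [0.4634172  0.01175156 0.30057881] [0.42798774 1.22602734 1.0863339 ]
scene 0.87 592.0
side 0.76 832.0
large [0.5643 0.1381 5.0048 0.0217] 0.19878020882606506
scene 0.76 945.0
side 0.95 470.0
small [ 0.5672 -0.1678  1.8339  0.0199] 0.2477703094482422
bottle_mid scene [([0.3931, 0.1487, 0.0664], 0.62)]
bottle_mid side [([0.3802, 0.1815, 0.0865], 0.61)]
mask_mid scene [([0.3854, -0.1606, 0.0365], 0.81)]
mask_mid side [([0.3684, -0.1317, 0.0422], 0.6)]
tape_mid scene [([0.3691, 0.0053, 0.0208], 0.87)]
tape_mid side [([0.3933, 0.014, 0.0249], 0.68)]
```

View pics/e.png

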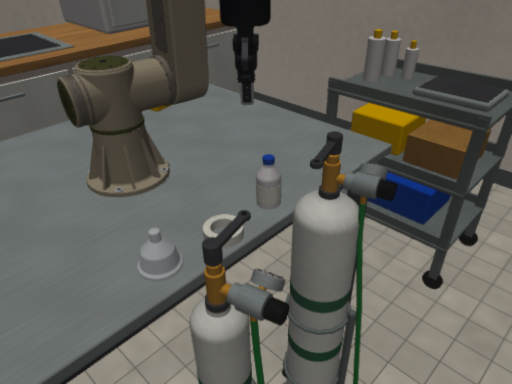

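The large key's boss is at (334,142) with its tip at (315,162), opposite its start. The small key's tip is at (245,216), against its stop. The bottle, mask and tape are where they were, and the tool is clear.

```bash
python3 -c "
from station import ctrl
print(ctrl.job_done())"
```

```text
the job is handed in; nothing more can be done
None
```

I shut the small cylinder's key and opened the large one by about half a turn, then handed the job in at about 19 s. The one thing that might count against it is a missed first pass, described below.

- **Small key:** it now stands at 1.834 rad in the world frame. A second push of about 19 N did not move it. The large key's shut position is at the same angle, about 1.84 rad, which also suggests this is the stop.
- **Large key:** it went from about 1.84 to 5.00 rad, so it is about 3.16 rad open. I pushed it at an estimated 0.5 to 0.8 rad/s; that comes from the move steps, as joint speed was not measured.
- **Bottle, mask and tape:** they look unmoved in the last picture. The detector readings agree with the first ones within about 6 mm. The exception is one tape reading from the scene camera that differed by 16 mm in x; the side camera showed no shift.
- **Robot:** the tool is clear of everything. The highest force reading I saw was about 45 N at the wrist, when the small key first met its stop.

**Possible failure:** on my first attempt the finger passed over the small arm without touching it. The pictures put the shut fingertips about 22 mm above the reported tool point. By the reported pose, the grasp point crossed the arm 4 to 8 mm above its mid-thickness, which is inside the height band of the "gripped" rule. By the pictures it was well above that band. The fingers were shut throughout and never gripped a key, but I can't tell which position the judging uses.

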